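# Fit the spare roller into the roller stand

## Task

A length of box section has dropped into the empty bay of the green infeed roller stand: first lift it out and put it in the blue scrap crate. Then fit the spare roller into that bay the same way round as the other two rollers (orange-ringed sprung end on the same side): press its sprung axle in to get it down between the two bearing blocks and let it spring out, so that both axle ends sit fully home in their sockets. Leave the other things on the bench standing where they are.

Things in the scene. Friction and masses are not known exactly. Their poses are not given: they have to be found in the camera images.
- stand: green steel base plate of the infeed roller stand, 204 x 300 x 10 mm, fixed on the bench; origin: centre of its underside; x: along the roller axles; y: along the stand, across the rollers. It carries three bays side by side at y = -110, 0 and +110 mm, two with rollers fitted and one empty, in any order
- bay: the empty bay: two fixed grey bearing blocks, 144 mm between their inner faces, open above. Origin: midway between them on the base plate's top (10 mm above the bench); x: along the axle, towards the block for the sprung end; z up. Blocks 16 mm thick (x), 50 mm wide, top 64 mm above the origin; each has a round socket in its inner face, centre 50 mm above the origin
- sprung_socket (a point): centre of the mouth of the blind socket for the roller's sprung end, in the inner face of the +x block: 15 mm across, 7 mm deep, 1.5 mm chamfer, centre 14 mm below the block's top and 60 mm above the bench (axes as the bay)
- plain_socket (a point): the same for the roller's plain end, in the inner face of the -x block (axes as the bay)
- fitted1_top (a point): top of the middle of a fitted roller (axes as the bay's, orange ring and brass sprung axle at its +x end); fitted in its own pair of blocks at 110 mm pitch, 40 mm across, free to spin, its axle 60 mm above the bench
- fitted2_top (a point): the same for the other fitted roller
- offcut_mid (a point): centre of the dark steel box-section offcut, hollow, 100 mm long (x), 40 mm wide (y), 60 mm high (z), open at its x ends, 0.42 kg or so; stands on the base plate in the empty bay, at some yaw
- crate_in (a point): centre of the inner floor (4 mm above the bench) of the blue steel scrap crate, open on top, fixed; inside 182 mm along x, 142 mm along y; walls 4 mm thick, rim 55 mm above the bench. Two flat strips up to 6 mm thick lie on the floor along the two x ends, within 29 mm of the end walls
- roller_mid (a point): centre of the spare roller, on its axis: aluminium tube 40 mm across, 122 mm long, with end caps 32 mm across, 130 mm over the caps; about 0.4 kg; x: along the axis to the sprung end (orange cap and ring, brass axle); the plain end has a black cap. It lies level in the cradle, its axis 36 mm above the bench
- plain_tip (a point): tip of the plain axle stub, rigid, 10 mm across, 6 mm long beyond the black cap (71 mm from the roller's centre)
- sprung_tip (a point): tip of the brass sprung axle, 10 mm across with a tapered nose, standing 23 mm beyond the orange cap when free (88 mm from the roller's centre); slides into the roller along its axis
- plunger (a joint): how far the sprung axle is pushed in, m: 0 free, 0.022 fully in; the spring pushes back 4.5 N when free and 0.45 N more per mm. In place the black cap rests on or near the plain block and the axle stays about 2 mm in. Free, the roller is 159 mm tip to tip, so it goes between the blocks only with this axle pressed in
- cradle: short steel channel, fixed, 90 mm long (x), 30 mm wide, 20 mm high, flanges up, in which the spare roller lies along x, its sprung end towards +x; origin: centre of its underside
- spray_can: bystander: upright spray can, 66 mm across, 200 mm tall; origin: centre of its foot
- gel_jar: bystander: upright jar, 60 mm across, 90 mm tall; origin: centre of its foot
- chip_hammer: bystander: chipping hammer lying along its x, 260 mm long, head across at +x (170 mm from the origin); the origin is under its handle
- magnet_square: bystander: red triangular magnetic square lying flat, about 115 mm legs
- mug: bystander: upright white mug, 80 mm across, 95 mm tall, handle to its +y; origin: centre of its foot
- tape: bystander: yellow tape measure lying flat, 75 x 75 x 42 mm; origin: centre of its underside
Things that resemble listed ones, but are neither listed nor needed, are in the scene too. Leave any purple look-alike of the part that bears roller_mid alone. What is shaped like the part that bears offcut_mid but pink is not meant.

How it is judged:
On the way, in this order (a step that is already met when the one before it is completed fails the run):
1. the offcut lies released in the scrap crate (x of offcut_mid in the frame of crate_in between -0.085 and 0.085 m and y of offcut_mid in the frame of crate_in between -0.065 and 0.065 m and z of offcut_mid in the frame of crate_in below 0.055 m and contact force between offcut and the fingers below 0.1 N), for 0.2 s.
2. both axle ends of the roller are in their sockets, sprung end on the same side as its neighbours' (x of sprung_tip in the frame of sprung_socket above 0.004 m and x of plain_tip in the frame of plain_socket below -0.003 m and y of sprung_tip in the frame of sprung_socket between -0.004 and 0.004 m and z of sprung_tip in the frame of sprung_socket between -0.005 and 0.004 m and y of plain_tip in the frame of plain_socket between -0.004 and 0.004 m and z of plain_tip in the frame of plain_socket between -0.005 and 0.004 m), for 0.2 s.
At the end, for the whole second after the job is handed in: Roller in the empty bay, at rest: sprung tip 4 mm or more and plain tip 3 mm or more inside their sockets, both within 4 mm sideways and 4 mm up or 5 mm down of the socket centres, sprung axle pushed in less than 7 mm; offcut at rest inside the crate, its centre under 55 mm above the crate floor (all of step 2 and value of joint plunger below 0.007 m and linear speed of each of roller, offcut below 0.02 m/s and x of offcut_mid in the frame of crate_in between -0.085 and 0.085 m and y of offcut_mid in the frame of crate_in between -0.065 and 0.065 m and z of offcut_mid in the frame of crate_in below 0.055 m); the robot touches nothing.
It fails at once if a bystander on the bench is shoved more than 30 mm or knocked over (distance of any of spray_can, gel_jar, chip_hammer, magnet_square, mug, tape from where it was at the start of the episode above 0.03 m or angle between any of spray_can, gel_jar, mug's own z axis and vertical above 0.5 rad).
It also fails if it takes over 70 s, if anything falls off the work surface, if the arm or the gripper's body presses on something with over 40 N, if the wrist force passes 120 N, or if a joint passes its speed limit or range.

## Robot

A 6-joint arm with a two-finger parallel gripper is mounted at the origin on the work surface. World frame = base frame: x ahead of the robot, y to its left, z up, the work surface at z = 0. Lengths are in m, angles in rad, forces in N, time in s.
With the tool pointing down it reaches from about 0.35 to 0.975 m from the base axis. Payload 4.9 kg.
Tool frame: the origin (TCP) lies between the finger pads; the fingertips stand 22 mm ahead of it and the grasp point (between the pads) lies 3 mm ahead of it; z points along the fingers, y is the line along which they close (so a half turn about z gives the same grasp; the last joint's range is limited). The gripper opens to 85 mm and grips with 20 to 120 N. Pads are 22 mm wide; open, the fingers measure 114 mm over their backs; the gripper's body (76 mm by 85 mm) begins 54 mm behind the grasp point. The pads swing forward as they close: fully open they stand 13 mm farther back than shut.
Start: joints at [-0.119, 0.053, 1.613, -0, 1.476, -0.119], TCP at [0.625, 0, 0.253] pointing down, gripper open.
Joint ranges: [-3.01, 3.01], [-1.01, 2.22], [0.06, 2.58], [-1.02, 4.17], [0.09, 2.62], [-3.14, 3.14]. Speed limits (rad/s): [2.57, 2.57, 3.14, 3.14, 3.14, 3.14].

## Interface

Orientations are given as a unit quaternion [w, x, y, z].
In Python, from plant import state, grab_frame, get_calibration, job_done, recognise, regions_of gives the robot as it stands.
- The arm moves only by the tool apply_moves, never from a script. Its argument "targets" is a list of rows, each an object with "translation": the shift along the tool's x, y, z normalised to -1 to 1, where 1 is 100 mm, a list of three; "twist": the turn about the tool's z normalised to -1 to 1, where 1 is 0.1 rad; "hand": the opening, from 0 (shut) to 1 (fully open). A call has 1 to 8 rows; each row shifts and turns the commanded pose from where the row before left it, along the tool's axes as they then stand; what a row does not reach is not made up. A row lasts 1/10 s, in which the tool goes at most 50 mm and 8.59 degrees, less where a joint would pass 70% of its speed; a pose out of reach is approached as far as the arm can. A call with a number of a shift or a turn outside -1 to 1 is refused whole. A call with a gripper value outside its range is refused whole. The fingers move at their own pace and stop on an object; the grip force is fixed at half the most. Time passes only in rows, so rows that do not move let the fingers close. It gives the time, the measured TCP pose, the force, the opening and the grip force at its end, in the units of the state.
- state(): the state, without advancing time (a new reading comes with each control period).
- grab_frame(name): name is "scene" or "side" or "wrist"; returns the picture (400x640x3 uint8, red, green, blue); there is no depth.
- get_calibration(name): a dict with "camera_matrix" (3x3 intrinsics, pixels), "D" ([k1, k2, p1, p2, k3] as OpenCV has them; the pictures are not rectified), "pose" (4x4, takes a point from camera to world coordinates). Camera axes: x right, y up, looking along -z (the intrinsics and any distortion apply to the point x, -y, -z); pixel columns grow to the right and rows downward; lengths in m; the calibration is good to about 2 mm. A picture is of the moment at which its call begins: read the wrist's pose just before it. get_calibration takes no time and is no camera call; for the wrist camera it gives the pose at the moment of the call.
- job_done(): hands the job in; it is judged then, once.
Trained networks look in the newest picture that a camera, given by its name, has taken for a name from the list of things; names that differ only in an ending like _2 or _b are one class to them, and where a whole thing is asked for, a point or a joint stands for the part that bears it (a point fixed in the world has none). Each returns a list of dicts, best first, with "score" (0 to 1); they miss things now and then, are a little off and sometimes report something else, mostly with a low value. They report only what shows in the picture. A call takes as long as a camera call. They do not tell look-alikes from the thing itself.
- recognise(camera, query): "point" ([x, y, z] in m, in world coordinates, good to about 4 mm: the middle of the surface that is visible of it).
- regions_of(camera, query): "pixels" (400x640 bool, what is visible of it).
The state is a dict: "time": time; "joint_pos": joint angles; "joint_vel": joint speeds; "joint_efforts": joint torques, N m; "tool_pos": TCP position; "tool_rot": TCP orientation; "contact_force": force on the tool from outside, world axes, zero at the start; "ft_torque": the same for the moment, N m; "gripper_width": opening from 0.0 (shut) to 1.0 (fully open); "grasp_force": force on a finger pad.
Only numpy, scipy, OpenCV 4.12 (cv2) and the standard library are available. Lean on these libraries where they do the work, as an engineer would, in place of code of your own. Each camera call takes 0.05 s, during which the arm holds its last target. There are 200 camera calls.

## Working session

There is one attempt and no reset: what is moved stays moved. The work goes in short steps, Python scripts to look and compute and a tool call to move; the robot and the scene stay as the last step left them, time stands still between calls to the robot, and variables do not carry over. Pictures are saved under pics/ and viewed, at most 12 in all, crops included, and the job is handed in when it is done.

Besides the shell and the picture viewer there is one more tool, called after "Call:" as name([rows], argument=value, ...), one row to a line, values as JSON. apply_moves: Moves the arm, as the interface text tells. Its arguments: {"type":"object","properties":{"targets":{"type":"array"}},"required":["targets"]}

```bash
mkdir -p pics; ls; cat > h.py <<'E'
import numpy as np, cv2
from plant import *
def snap(cam,fn=None):
    c=get_calibration(cam); im=grab_frame(cam)
    if fn: cv2.imwrite('pics/'+fn,im[:,:,::-1])
    return im,c
def ray(c,uv):
    K=np.array(c['camera_matrix'],float);D=np.array(c['D'],float);P=np.array(c['pose'])
    p=cv2.undistortPoints(np.array(uv,float).reshape(-1,1,2),K,D).reshape(-1,2)
    d=np.c_[p[:,0],-p[:,1],-np.ones(len(p))]@P[:3,:3].T
    return P[:3,3],d
def atz(c,uv,z):
    o,d=ray(c,uv); return o+d*((z-o[2])/d[:,2])[:,None]
def proj(c,X):
    K=np.array(c['camera_matrix'],float);D=np.array(c['D'],float);P=np.array(c['pose'])
    q=(np.atleast_2d(X)-P[:3,3])@P[:3,:3]; q=q*[1,-1,-1]
    return cv2.projectPoints(q,np.zeros(3),np.zeros(3),K,D)[0].reshape(-1,2)
E
python3 - <<'E'
from h import *
np.set_printoptions(precision=3,suppress=True)
for cam in['scene','side']:
    im,c=snap(cam,cam+'0.png'); print(cam,np.array(c['pose'])[:3,3])
    for n in['stand','bay','offcut_mid','crate_in','roller_mid','fitted1_top','cradle','sprung_tip','plain_tip','sprung_socket','plain_socket','spray_can','gel_jar','chip_hammer','magnet_square','mug','tape']:
        try: print(n,[(np.round(r['point'],3).tolist(),round(r['score'],2)) for r in recognise(cam,n)[:4]])
        except Exception as e: print(n,e)
E
```

```text
pics
scene [ 0.947 -0.643  0.92 ]
stand [([0.59, 0.124, 0.006], 0.98)]
bay [([0.604, 0.286, 0.047], 0.65), ([0.5, -0.348, 0.046], 0.42)]
offcut_mid [([0.678, 0.435, 0.048], 0.61), ([0.511, 0.26, 0.024], 0.42), ([0.785, -0.047, 0.015], 0.21)]
crate_in [([0.619, -0.137, 0.012], 0.64)]
roller_mid [([0.323, -0.345, 0.031], 0.86), ([0.502, -0.35, 0.049], 0.58), ([0.602, 0.289, 0.047], 0.38)]
fitted1_top [([0.585, 0.066, 0.07], 0.88), ([0.495, -0.362, 0.009], 0.74), ([0.505, 0.26, 0.021], 0.71)]
cradle [([0.499, -0.35, 0.046], 0.54)]
sprung_tip [([0.503, -0.351, 0.051], 0.49), ([0.606, 0.289, 0.043], 0.18)]
plain_tip [([0.321, -0.346, 0.034], 0.91), ([0.502, -0.354, 0.05], 0.62), ([0.548, 0.173, 0.07], 0.58)]
sprung_socket []
plain_socket [([0.602, 0.291, 0.047], 0.67), ([0.394, 0.002, 0.054], 0.27)]
spray_can [([0.413, -0.115, 0.15], 0.94)]
gel_jar [([0.447, -0.175, 0.063], 0.72), ([0.503, -0.352, 0.049], 0.49)]
chip_hammer [([0.703, -0.441, 0.022], 0.82)]
magnet_square [([0.785, -0.048, 0.012], 0.87)]
mug [([0.394, 0.004, 0.057], 0.62)]
tape [([0.356, 0.222, 0.039], 0.72), ([0.494, -0.36
[... 331 characters left out ...]
, 0.67), ([0.62, -0.127, 0.019], 0.2)]
fitted1_top [([0.577, 0.066, 0.068], 0.59)]
cradle [([0.464, 0.284, 0.045], 0.63), ([0.488, -0.36, 0.011], 0.59)]
sprung_tip [([0.354, -0.008, 0.06], 0.55)]
plain_tip [([0.49, -0.356, 0.052], 0.97), ([0.312, -0.356, 0.04], 0.83), ([0.489, -0.362, 0.012], 0.69)]
sprung_socket [([0.462, 0.292, 0.047], 0.58)]
plain_socket [([0.46, 0.285, 0.045], 0.72)]
spray_can [([0.39, -0.125, 0.129], 0.89)]
gel_jar [([0.424, -0.184, 0.067], 0.88), ([0.486, -0.361, 0.011], 0.36)]
chip_hammer [([0.746, -0.445, 0.021], 0.76), ([0.461, 0.282, 0.047], 0.52)]
magnet_square [([0.781, -0.037, 0.015], 0.79)]
mug [([0.354, -0.009, 0.06], 0.63)]
tape [([0.343, 0.22, 0.036], 0.73)]
```

View pics/scene0.png

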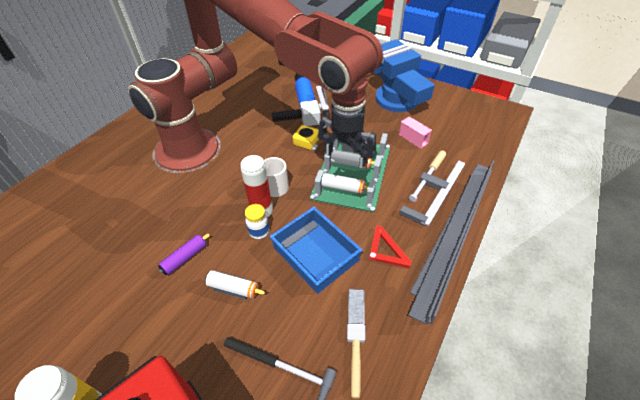

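View pics/side0.png

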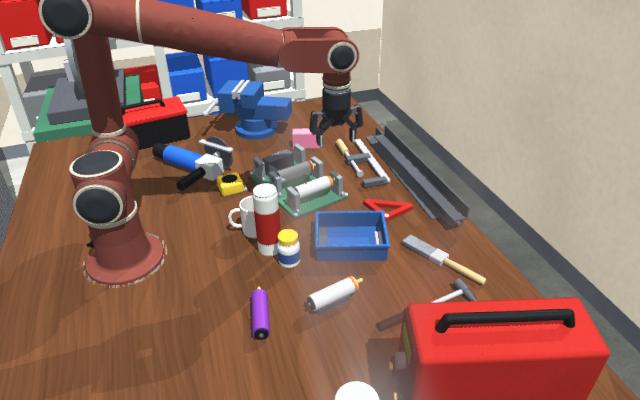

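The scene view shows the white spare roller in its cradle near (232,285), with the sprung end to the right. The crate is at (317,245). The stand is near (352,175), and its far bay (about (352,140)) holds the offcut behind the gripper. The purple roller (185,253) and pink box (415,132) are decoys.

```bash
python3 - <<'E'
from h import *
from scipy.spatial.transform import Rotation as R
np.set_printoptions(precision=4,suppress=True)
s=state(); q=s['tool_rot'];print(s['tool_pos'],q); print(R.from_quat(np.r_[q[1:],q[0]]).as_matrix())
c=get_calibration('wrist');Rt=R.from_quat(np.r_[q[1:],q[0]]).as_matrix();P=np.array(c['pose'])
print(Rt.T@(P[:3,3]-s['tool_pos']));print(Rt.T@P[:3,:3]);print(c['camera_matrix'],c['D'],s['contact_force'],s['time'])
im,c=snap('wrist','w0.png')
E
```

```text
[0.625  0.     0.2533] [ 0.      0.7071  0.7071 -0.    ]
[[-0.  1.  0.]
 [ 1.  0. -0.]
 [-0.  0. -1.]]
[ 0.0805  0.0006 -0.1212]
[[ 0.0003  0.9495  0.3137]
 [ 1.     -0.0005  0.0006]
 [ 0.0008  0.3137 -0.9495]]
[[325.0332   0.     320.0734]
 [  0.     325.0332 194.1764]
 [  0.       0.       1.    ]] [0.0165 0.     0.     0.     0.    ] [ 0.5305 -0.6162 -0.0001] 1.8
```

Call:
apply_moves([
  {"translation":[0.4,-0.1,-0.2],"twist":0,"hand":1},
  {"translation":[0.4,-0.1,-0.2],"twist":0,"hand":1},
  {"translation":[0.4,-0.1,-0.2],"twist":0,"hand":1},
  {"translation":[0.4,-0.1,-0.2],"twist":0,"hand":1},
  {"translation":[0.4,-0.1,0],"twist":0,"hand":1},
  {"translation":[0,0,0],"twist":0,"hand":1},
])

```text
time: 2.45
tool_pos: [0.5739, 0.2041, 0.3348]
tool_rot: [-0.0, 0.705, 0.709, 0.001]
contact_force: [0.9, -0.5, -0.3]
gripper_width: 0.999
grasp_force: 0.0
```

```bash
python3 - <<'E'
from h import *
np.set_printoptions(precision=4,suppress=True)
im,c=snap('wrist','w1.png'); print(state()['tool_pos'])
for n in ['stand','offcut_mid','fitted1_top','bay','sprung_socket','plain_socket','crate_in']:
    print(n,[(np.round(r['point'],3).tolist(),round(r['score'],2),proj(c,r['point']).round()[0].tolist()) for r in recognise('wrist',n)[:3]])
E
```

```text
[0.5744 0.202  0.3338]
stand [([0.56, 0.216, 0.009], 0.68, [310.0, 140.0])]
offcut_mid [([0.522, 0.294, 0.068], 0.77, [274.0, 78.0])]
fitted1_top [([0.581, 0.082, 0.076], 0.62, [324.0, 250.0]), ([0.421, -0.075, 0.047], 0.47, [218.0, 333.0])]
bay [([0.463, 0.29, 0.072], 0.81, [220.0, 81.0]), ([0.578, 0.084, 0.075], 0.74, [322.0, 249.0])]
sprung_socket [([0.462, 0.29, 0.071], 0.58, [219.0, 81.0])]
plain_socket [([0.461, 0.29, 0.071], 0.69, [219.0, 81.0]), ([0.549, 0.188, 0.075], 0.4, [299.0, 172.0])]
crate_in [([0.627, -0.106, 0.012], 0.59, [350.0, 334.0]), ([0.563, 0.218, 0.012], 0.42, [312.0, 139.0])]
```

View pics/w1.png

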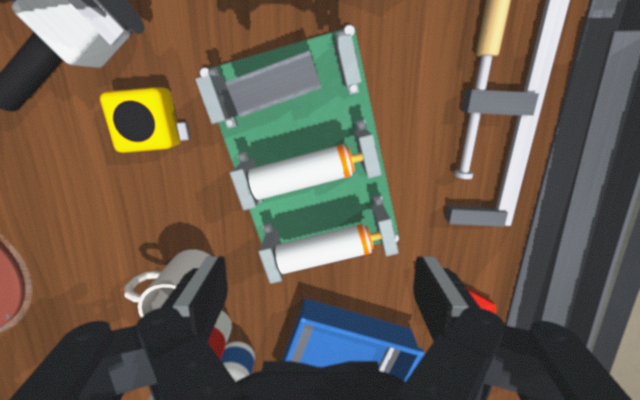

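The wrist view shows the stand square-on. The empty bay is at the top, with the offcut at (272,82), the two fitted rollers below it, and their orange rings to the right (+x). Next I'll fit models to this picture.

```bash
cat >> h.py <<'E'
from scipy.optimize import minimize
def hullmask(c,X,shape=(400,640)):
    m=np.zeros(shape,np.uint8); p=proj(c,X); cv2.fillConvexPoly(m,cv2.convexHull(np.round(p*16).astype(np.int32)),1,shift=4); return m>0
def box(dx,dy,z0,z1): return np.array([[a*dx/2,b*dy/2,z] for a in(-1,1) for b in(-1,1) for z in(z0,z1)])
def place(X,p): cs,sn=np.cos(p[2]),np.sin(p[2]); return np.c_[p[0]+cs*X[:,0]-sn*X[:,1],p[1]+sn*X[:,0]+cs*X[:,1],X[:,2]]
def fit(c,mask,X,p0):
    f=lambda p:1-(lambda m:(m&mask).sum()/max(1,(m|mask).sum()))(hullmask(c,place(X,p)))
    best=min((minimize(f,np.array(p0)+d,method='Nelder-Mead',options=dict(initial_simplex=np.array(p0)+d+np.array([[0,0,0],[.01,0,0],[0,.01,0],[0,0,.1]]))) for d in ([0,0,0],[.005,-.005,.1],[-.005,.005,-.1])),key=lambda r:r.fun)
    return best.x,1-best.fun
E
python3 - <<'E'
from h import *
np.set_printoptions(precision=4,suppress=True)
im,c=snap('wrist'); s=state()
hsv=cv2.cvtColor(im,cv2.COLOR_RGB2HSV)
g=((hsv[...,0]>60)&(hsv[...,0]<95)&(hsv[...,1]>90)).astype(np.uint8)
g=cv2.morphologyEx(g,cv2.MORPH_OPEN,np.ones((3,3)))
n,l,st,_=cv2.connectedComponentsWithStats(g)
pts=np.argwhere(g[:300,190:410])[:,::-1]+[190,0]
w=atz(c,pts,0.010)[:,:2].astype(np.float32)
r=cv2.minAreaRect(w*1000);print('plate',r, cv2.boxPoints(r))
m=None
for r in regions_of('wrist','offcut_mid')[:3]:
    p=r['pixels'];print(r['score'],p.sum(),np.argwhere(p).mean(0)[::-1])
    if m is None: m=p
print('offcut',fit(c,m,box(.1,.04,.01,.07),[.52,.28,.25]))
b=((hsv[...,0]>100)&(hsv[...,0]<125)&(hsv[...,1]>120))
v=im.copy(); v[m]=v[m]//2+[120,0,0]; cv2.imwrite('pics/x.png',v)
print(regions_of('wrist','crate_in')[0]['pixels'].sum())
c2=snap('scene')[1]
for r in regions_of('scene','crate_in')[:2]:
    print(r['score'],np.argwhere(r['pixels']).mean(0)[::-1],fit(c2,r['pixels'],box(.19,.15,0,.055),[.62,-.13,.2]),fit(c2,r['pixels'],box(.19,.15,0,.055),[.62,-.13,-.2]))
E
```

```text
plate ((553.9964599609375, 196.948974609375), (201.2819366455078, 276.9566955566406), 15.252290725708008) [[420.4709 304.0741]
 [493.3298  36.8727]
 [687.522   89.8239]
 [614.6631 357.0253]]
0.61 3486 [272.0034  78.3847]
offcut (array([0.5214, 0.2875, 0.3349]), np.float64(0.961038961038961))
7112
0.92 [315.5887 248.8448] (array([ 0.6153, -0.1453, -0.3257]), np.float64(0.9788431240153049)) (array([ 0.6154, -0.1452, -0.3268]), np.float64(0.9792839450574194))
```

Call:
apply_moves([
  {"translation":[0.43,-0.265,0],"twist":0,"hand":1},
  {"translation":[0.43,-0.265,0],"twist":0,"hand":1},
  {"translation":[0,0,0.2],"twist":1,"hand":1},
  {"translation":[0,0,0.2],"twist":1,"hand":1},
  {"translation":[0,0,0.2],"twist":1,"hand":1},
  {"translation":[0,0,0.2],"twist":1,"hand":1},
  {"translation":[0,0,0.2],"twist":1,"hand":1},
  {"translation":[0,0,0.2],"twist":1,"hand":1},
])

```text
time: 3.9
tool_pos: [0.5225, 0.2851, 0.2126]
tool_rot: [0.0, 0.885, 0.465, 0.0]
contact_force: [-0.2, 0.3, 0.5]
gripper_width: 1.001
grasp_force: 0.0
```

Call:
apply_moves([
  {"translation":[0,0,0.1],"twist":1,"hand":1},
  {"translation":[0,0,0.1],"twist":1,"hand":1},
  {"translation":[0,0,0.1],"twist":1,"hand":1},
  {"translation":[0,0,0.1],"twist":1,"hand":1},
  {"translation":[0,0,0.1],"twist":1,"hand":1},
  {"translation":[0,0,0.1],"twist":1,"hand":1},
  {"translation":[0,0,0],"twist":0.36,"hand":1},
  {"translation":[0,0,0],"twist":0,"hand":1},
])

```text
time: 4.7
tool_pos: [0.5224, 0.285, 0.1528]
tool_rot: [0.0, 0.986, 0.167, -0.0]
contact_force: [-0.3, 0.5, -0.0]
gripper_width: 1.001
grasp_force: 0.0
```

```bash
cat >> h.py <<'E'
from scipy.spatial.transform import Rotation as R
def Rt(s=None):
    q=(s or state())['tool_rot']; return R.from_quat(np.r_[q[1:],q[0]]).as_matrix()
def yaw(s=None): r=Rt(s); return np.arctan2(r[1,0],r[0,0])
def delta(x,y,z,yw,s=None):
    s=s or state(); r=Rt(s); d=np.array([x,y,z])-s['tool_pos']
    return r.T@d*10, -((yw-yaw(s)+np.pi)%(2*np.pi)-np.pi)*10
E
python3 - <<'E'
from h import *
np.set_printoptions(precision=4,suppress=True)
s=state();print(s['tool_pos'],yaw(s),s['joint_pos'],delta(.5214,.2875,.048,.335,s))
im,c=snap('wrist','w2.png')
for r in regions_of('wrist','offcut_mid')[:2]: print(r['score'],fit(c,r['pixels'],box(.1,.04,.01,.07),[.52,.2875,.33]),r['pixels'].sum())
E
```

```text
[0.5224 0.285  0.1528] 0.334846960522223 [ 0.3744  0.0646  1.7731 -0.      1.3047  1.6104] (array([ 0.0001, -0.0268,  1.0484]), np.float64(-0.0015303947777711713))
0.85 (array([0.521 , 0.287 , 0.3349]), np.float64(0.9841304585750247)) 9019
```

View pics/w2.png

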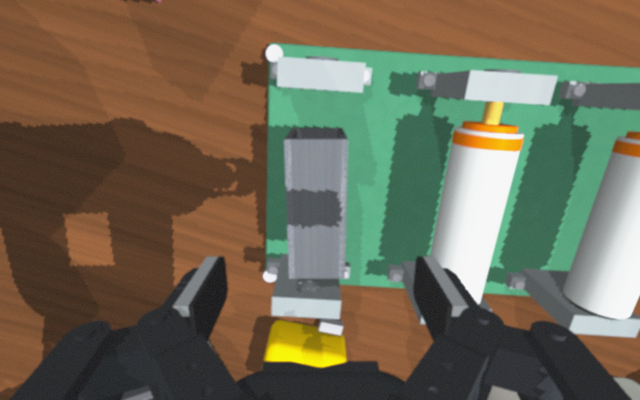

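The offcut lies centred between the fingers at (316,205), with clear space on both sides. I'll go down and grip it.

Call:
apply_moves([
  {"translation":[0,-0.03,0.35],"twist":0,"hand":1},
  {"translation":[0,0,0.35],"twist":0,"hand":1},
  {"translation":[0,0,0.35],"twist":0,"hand":1},
  {"translation":[0,0,0],"twist":0,"hand":0},
  {"translation":[0,0,0],"twist":0,"hand":0},
  {"translation":[0,0,0],"twist":0,"hand":0},
  {"translation":[0,0,0],"twist":0,"hand":0},
  {"translation":[0,0,0],"twist":0,"hand":0},
])

```text
time: 5.6
tool_pos: [0.5237, 0.2886, 0.0514]
tool_rot: [-0.0, 0.986, 0.167, 0.003]
contact_force: [-0.2, -1.4, 7.0]
gripper_width: 0.462
grasp_force: 62.1
```

Call:
apply_moves([
  {"translation":[0,0,-0.5],"twist":0,"hand":0},
  {"translation":[0,0,-0.5],"twist":0,"hand":0},
  {"translation":[0,0,-0.5],"twist":0,"hand":0},
  {"translation":[-0.056,0.44,0],"twist":0,"hand":0},
  {"translation":[-0.056,0.44,0],"twist":0,"hand":0},
  {"translation":[-0.056,0.44,0],"twist":0,"hand":0},
  {"translation":[-0.056,0.44,0],"twist":0,"hand":0},
  {"translation":[-0.056,0.44,0],"twist":0,"hand":0},
])

```text
time: 6.4
tool_pos: [0.5666, 0.0695, 0.1975]
tool_rot: [-0.0, 0.986, 0.167, -0.001]
contact_force: [0.8, 0.9, -4.2]
gripper_width: 0.458
grasp_force: 63.2
```

Call:
apply_moves([
  {"translation":[-0.056,0.44,0],"twist":0,"hand":0},
  {"translation":[-0.056,0.44,0],"twist":0,"hand":0},
  {"translation":[-0.056,0.44,0],"twist":0,"hand":0},
  {"translation":[-0.056,0.44,0],"twist":0,"hand":0},
  {"translation":[-0.056,0.43,0],"twist":0,"hand":0},
  {"translation":[0,0,0],"twist":1,"hand":0},
  {"translation":[0,0,0],"twist":1,"hand":0},
  {"translation":[0,0,0],"twist":1,"hand":0},
])

```text
time: 7.2
tool_pos: [0.612, -0.1453, 0.197]
tool_rot: [-0.001, 1.0, 0.015, -0.001]
contact_force: [0.2, -0.2, -4.8]
gripper_width: 0.463
grasp_force: 63.3
```

Call:
apply_moves([
  {"translation":[0,0,0],"twist":1,"hand":0},
  {"translation":[0,0,0],"twist":1,"hand":0},
  {"translation":[0,0,0],"twist":1,"hand":0},
  {"translation":[0,0,0],"twist":0.6,"hand":0},
  {"translation":[0,0,0],"twist":0,"hand":0},
])

```text
time: 7.7
tool_pos: [0.6121, -0.1446, 0.1972]
tool_rot: [-0.0, 0.987, -0.162, -0.001]
contact_force: [-0.2, 0.2, -4.6]
gripper_width: 0.457
grasp_force: 63.5
```

```bash
python3 - <<'E'
from h import *
np.set_printoptions(precision=4,suppress=True)
s=state();print(s['tool_pos'],yaw(s),s['gripper_width'],s['joint_pos'])
im,c=snap('wrist','w3.png')
for r in regions_of('wrist','crate_in')[:2]: print(r['score'],r['pixels'].sum(),fit(c,r['pixels'],box(.19,.15,0,.055),[.6154,-.145,-.326]))
print(delta(.6154,-.145,.05,-.326))
s=state()
im,c=snap('wrist')
for n in['roller_mid','cradle']: print(n,[(np.round(r['point'],3),round(r['score'],2)) for r in recognise('wrist',n)[:3]])
E
```

```text
[ 0.6121 -0.1446  0.1972] -0.32494874929703127 0.45656801808769176 [-0.3504  0.1025  1.6553  0.0003  1.3858  1.5453]
0.86 28629 (array([ 0.6218, -0.1444, -0.3192]), np.float64(0.622697091555223))
(array([ 0.0314, -0.0068,  1.4758]), np.float64(0.021521336873573382))
roller_mid [(array([ 0.508, -0.335,  0.048]), 0.88), (array([ 0.324, -0.362,  0.03 ]), 0.71)]
cradle [(array([ 0.49 , -0.332,  0.011]), 0.77), (array([ 0.631, -0.146,  0.216]), 0.64), (array([0.615, 0.074, 0.074]), 0.36)]
```

View pics/w3.png

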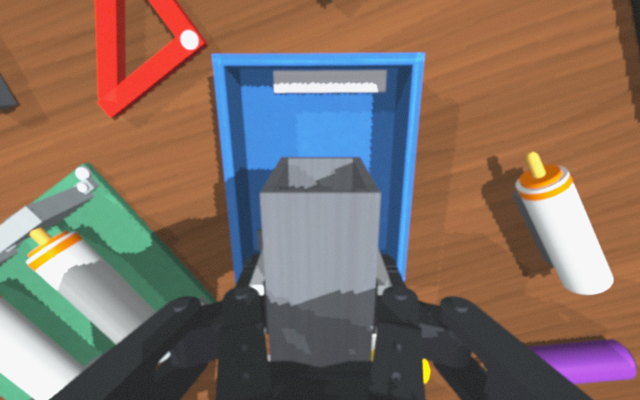

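The offcut hangs square over the crate at (320,150) and is aligned with its walls. The spare roller shows at (565,230). I'll lower and release the offcut.

Call:
apply_moves([
  {"translation":[0.03,0,0.45],"twist":0,"hand":0},
  {"translation":[0,0,0.45],"twist":0,"hand":0},
  {"translation":[0,0,0.4],"twist":0,"hand":0},
  {"translation":[0,0,0.16],"twist":0,"hand":0},
  {"translation":[0,0,0],"twist":0,"hand":0},
  {"translation":[0,0,0],"twist":0,"hand":0.7},
  {"translation":[0,0,0],"twist":0,"hand":0.7},
  {"translation":[0,0,0],"twist":0,"hand":0.7},
])

```text
time: 8.75
tool_pos: [0.6184, -0.147, 0.0564]
tool_rot: [0.001, 0.987, -0.162, 0.003]
contact_force: [-0.1, -0.6, 0.5]
gripper_width: 0.703
grasp_force: 0.0
```

Call:
apply_moves([
  {"translation":[0,0,0],"twist":0,"hand":0.7},
  {"translation":[0,0,-0.5],"twist":0,"hand":0.7},
  {"translation":[0,0,-0.5],"twist":0,"hand":0.7},
  {"translation":[0,0,-0.5],"twist":0,"hand":0.7},
  {"translation":[0,0,-0.3],"twist":0,"hand":1},
  {"translation":[0,0,0],"twist":0,"hand":1},
])

```text
time: 9.35
tool_pos: [0.619, -0.1471, 0.2412]
tool_rot: [0.001, 0.987, -0.162, 0.007]
contact_force: [-0.3, -1.1, 0.8]
gripper_width: 0.994
grasp_force: 0.0
```

```bash
python3 - <<'E'
from h import *
np.set_printoptions(precision=4,suppress=True)
s=state();print(s['tool_pos'],yaw(s),s['gripper_width'])
im,c=snap('wrist','w4.png')
for r in regions_of('wrist','offcut_mid')[:2]: print(r['score'],r['pixels'].sum(),fit(c,r['pixels'],box(.1,.04,.004,.064),[.615,-.145,-.326]))
def cyl(r,x0,x1,z): return np.array([[x,r*np.cos(a),z+r*np.sin(a)] for x in(x0,x1) for a in np.arange(0,6.28,.15)])
X=np.r_[cyl(.020,-.061,.061,.036),cyl(.016,-.065,.065,.036)]
Y=np.r_[X]
for cam in('wrist','scene'):
    c=snap(cam)[1]
    for r in regions_of(cam,'roller_mid')[:3]:
        p=r['pixels']; ce=np.argwhere(p).mean(0)[::-1]; w=atz(c,ce,.04)[0]
        p=cv2.morphologyEx(p.astype(np.uint8),cv2.MORPH_OPEN,np.ones((9,9) if cam=='wrist' else (7,7)))>0
        print(cam,r['score'],ce,w,p.sum(),[fit(c,p,X,[w[0],w[1],a]) for a in(-.3,0,.3)])
E
```

```text
[ 0.619  -0.1471  0.2412] -0.32507111046211723 0.9935644850243196
0.65 4464 (array([ 0.6129, -0.1456, -0.3059]), np.float64(0.9729375818419904))
wrist 0.76 [536.5797 217.0344] [ 0.4994 -0.3439  0.04  ] 5333 [(array([ 0.4929, -0.3462,  0.2417]), np.float64(0.9472918938567794)), (array([ 0.4931, -0.3461,  0.2436]), np.float64(0.9476363636363636)), (array([ 0.493 , -0.3462,  0.2418]), np.float64(0.9466230936819172))]
wrist 0.73 [587.9144 336.3083] [ 0.3281 -0.3808  0.04  ] 691 [(array([ 0.2908, -0.4325,  0.929 ]), np.float64(0.2946963216424294)), (array([ 0.29  , -0.4336,  0.929 ]), np.float64(0.2961838681699913)), (array([ 0.2902, -0.4342,  0.964 ]), np.float64(0.2949328713728887))]
wrist 0.49 [384.3293 321.9011] [ 0.4219 -0.16    0.04  ] 4217 [(array([ 0.4094, -0.1588, -0.0493]), np.float64(0.6736037375238905)), (array([ 0.4103, -0.1595, -0.0383]), np.float64(0.6735300360857568)), (array([ 0.4096, -0.1586, -0.0493]), np.float64(0.6725456863578411))]
scene 0.75 [181.8185 254.5497] [ 0.3252 -0.3476  0.04  ] 729 [(array([ 0.3225, -0.3456,  1.3405]), np.float64(0.8705035971223022)), (array([ 0.3221, -0.3433,  1.3625]), np.float64(0.8663484486873508)), (array([ 0.3225, -0.3456,  1.3393]), np.float64(0.8705035971223022))]
scene 0.6 [232.1449 284.2037] [ 0.4969 -0.3493  0.04  ] 895 [(array([ 0.4932, -0.3483,  0.2319]), np.float64(0.9557235421166307)), (array([ 0.4939, -0.3481,  0.2341]), np.float64(0.9539614561027837)), (array([ 0.4933, -0.3482,  0.2316]), np.float64(0.9555796316359697))]
scene 0.22 [314.1169 246.5401] [ 0.6161 -0.1509  0.04  ] 875 [(array([ 0.6116, -0.1475, -0.4595]), np.float64(0.7121693121693121)), (array([ 0.6122, -0.1483, -0.5102]), np.float64(0.7216931216931217)), (array([ 0.6078, -0.1459, -0.4699]), np.float64(0.718384697130712))]
```

Call:
apply_moves([
  {"translation":[-0.11,0.46,0],"twist":0,"hand":1},
  {"translation":[-0.11,0.46,0],"twist":0,"hand":1},
  {"translation":[-0.11,0.46,0],"twist":0,"hand":1},
  {"translation":[-0.11,0.46,0],"twist":0,"hand":1},
  {"translation":[-0.11,0.46,0],"twist":0,"hand":1},
  {"translation":[0,0,0],"twist":-1,"hand":1},
  {"translation":[0,0,0],"twist":-1,"hand":1},
  {"translation":[0,0,0],"twist":-1,"hand":1},
])

```text
time: 10.45
tool_pos: [0.4891, -0.3465, 0.2303]
tool_rot: [-0.001, 1.0, -0.011, -0.001]
contact_force: [0.4, -0.0, -0.2]
gripper_width: 1.004
grasp_force: 0.0
```

Call:
apply_moves([
  {"translation":[0,0,0.2],"twist":-1,"hand":1},
  {"translation":[0,0,0.2],"twist":-1,"hand":1},
  {"translation":[0,0,0.2],"twist":-0.63,"hand":1},
  {"translation":[0,0,0],"twist":0,"hand":1},
  {"translation":[0,0,0],"twist":0,"hand":1},
])

```text
time: 10.95
tool_pos: [0.4896, -0.3459, 0.1711]
tool_rot: [-0.001, 0.993, 0.118, -0.001]
contact_force: [-0.8, 0.3, 0.9]
gripper_width: 1.001
grasp_force: 0.0
```

```bash
python3 - <<'E'
from h import *
np.set_printoptions(precision=4,suppress=True)
s=state();print(s['tool_pos'],yaw(s),s['tool_rot'])
im,c=snap('wrist','w5.png')
def cyl(r,x0,x1,z): return np.array([[x,r*np.cos(a),z+r*np.sin(a)] for x in(x0,x1) for a in np.arange(0,6.28,.15)])
X=np.r_[cyl(.020,-.061,.061,.036),cyl(.016,-.065,.065,.036)]
for r in regions_of('wrist','roller_mid')[:2]:
    p=r['pixels'];p=cv2.morphologyEx(p.astype(np.uint8),cv2.MORPH_OPEN,np.ones((15,15)))>0
    x,f=fit(c,p,X,[.493,-.347,.238]);print(r['score'],p.sum(),x,f,delta(x[0],x[1],.033,x[2],s))
    if f>.7:
        v=im.copy();m=hullmask(c,place(X,x)).astype(np.uint8);cv2.drawContours(v,cv2.findContours(m,0,1)[0],-1,(255,0,0),1)
        cv2.circle(v,tuple(int(i) for i in proj(c,place(np.array([[.088,0,.036]]),x))[0]),2,(0,255,255),-1)
        cv2.imwrite('pics/w5.png',v[:,:,::-1])
E
```

```text
[ 0.4896 -0.3459  0.1711] 0.2364913456654162 [-0.001   0.993   0.118  -0.0009]
0.89 7710 [ 0.4927 -0.3462  0.2405] 0.9724921135646688 (array([0.0313, 0.0127, 1.3808]), np.float64(-0.039935865836393525))
0.85 4401 [ 0.493 -0.347  0.238] 0.0 (array([0.0326, 0.0214, 1.3808]), np.float64(-0.015086543345836922))
```

View pics/w5.png

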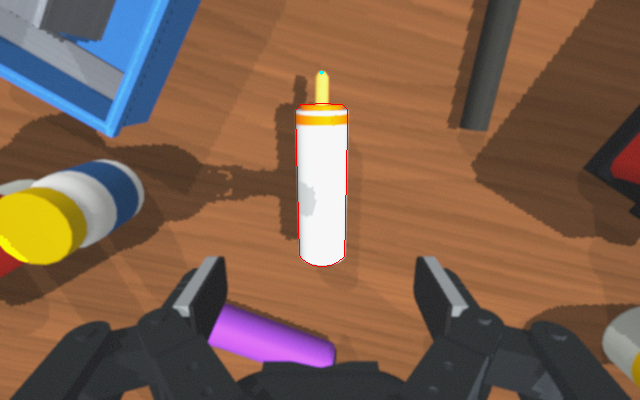

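The outline fits the roller, with its tip at (321,73) matching the model. Nothing is near the fingers, so I'll go down and grip it.

Call:
apply_moves([
  {"translation":[0.03,0.01,0.4],"twist":-0.04,"hand":1},
  {"translation":[0,0,0.4],"twist":0,"hand":1},
  {"translation":[0,0,0.4],"twist":0,"hand":1},
  {"translation":[0,0,0.12],"twist":0,"hand":1},
  {"translation":[0,0,0],"twist":0,"hand":1},
  {"translation":[0,0,0],"twist":0,"hand":0},
  {"translation":[0,0,0],"twist":0,"hand":0},
  {"translation":[0,0,0],"twist":0,"hand":0},
])

```text
time: 11.85
tool_pos: [0.4946, -0.3477, 0.0429]
tool_rot: [0.001, 0.993, 0.121, 0.001]
contact_force: [-0.0, 3.9, 5.1]
gripper_width: 0.515
grasp_force: 4.9
```

Call:
apply_moves([
  {"translation":[0,0,0],"twist":0,"hand":0},
  {"translation":[0,0,0],"twist":0,"hand":0},
  {"translation":[0,0,0],"twist":0,"hand":0},
])

```text
time: 12.15
tool_pos: [0.4942, -0.3458, 0.0431]
tool_rot: [-0.001, 0.993, 0.121, 0.001]
contact_force: [-3.2, 8.5, 10.0]
gripper_width: 0.451
grasp_force: 59.3
```

```bash
python3 - <<'E'
from h import *
np.set_printoptions(precision=4,suppress=True)
c=get_calibration('wrist'); s=state(); P=np.eye(4);P[:3,:3]=Rt(s);P[:3,3]=s['tool_pos']
X=np.linalg.inv(P)@np.array(c['pose']); print(X)
yw=.33485; r=np.array([[np.cos(yw),np.sin(yw),0],[np.sin(yw),-np.cos(yw),0],[0,0,-1]])
T=np.eye(4);T[:3,:3]=r;T[:3,3]=[.5224,.285,.1528]; c['pose']=T@X
im=cv2.imread('pics/w2.png')[:,:,::-1].copy(); hsv=cv2.cvtColor(im,cv2.COLOR_RGB2HSV)
g=((hsv[...,1]<45)&(hsv[...,2]>150)).astype(np.uint8)
m=np.zeros_like(g);m[50:100,272:372]=g[50:100,272:372]
m=cv2.morphologyEx(m,cv2.MORPH_OPEN,np.ones((9,9)))
pts=np.argwhere(m)[:,::-1].astype(float); w=atz(c,pts,.074)[:,:2].astype(np.float32)
print('far block',cv2.minAreaRect(w*1000), cv2.boundingRect(pts.astype(np.int32)))
# predicted block tops for the earlier bay estimate
for bay in ([.5281,.2919,.266],):
    for sx in(1,-1):
        q=place(np.array([[sx*.08+a*.008,b*.025,.074] for a,b in((-1,-1),(1,-1),(1,1),(-1,1))]),bay); print(proj(c,q).round(0).tolist())
        cv2.polylines(im,[proj(c,q).round().astype(np.int32)],True,(255,0,0),1)
m2=np.zeros_like(g);m2[278:325,262:352]=g[278:325,262:352];m2=cv2.morphologyEx(m2,cv2.MORPH_OPEN,np.ones((9,9)))
pts=np.argwhere(m2)[:,::-1].astype(float)
if len(pts): print('near',cv2.minAreaRect((atz(c,pts,.074)[:,:2]*1000).astype(np.float32)),cv2.boundingRect(pts.astype(np.int32)))
cv2.imwrite('pics/w2b.png',cv2.resize(im[20:340,230:590],None,fx=2,fy=1.8)[:,:,::-1])
E
```

```text
[[ 0.0003  0.9492  0.3147  0.0813]
 [ 1.     -0.0005  0.0005  0.0003]
 [ 0.0006  0.3147 -0.9492 -0.1212]
 [ 0.      0.      0.      1.    ]]
far block ((606.9094848632812, 313.41558837890625), (19.50727081298828, 57.130924224853516), 15.062493324279785) (272, 50, 99, 42)
[[363.0, 93.0], [366.0, 63.0], [278.0, 57.0], [277.0, 86.0]]
[[339.0, 318.0], [341.0, 300.0], [272.0, 296.0], [271.0, 314.0]]
near ((450.5613708496094, 270.8416748046875), (16.864587783813477, 50.7886848449707), 15.248028755187988) (271, 297, 70, 22)
```

View pics/w2b.png

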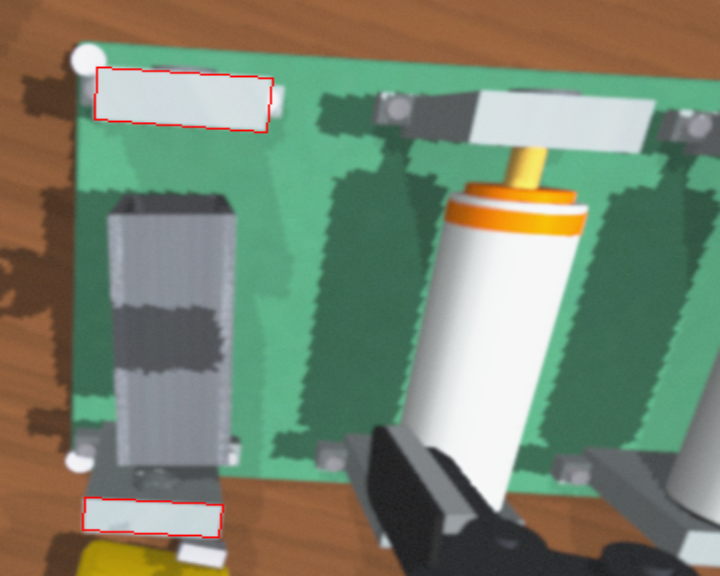

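Measured from the block tops, the bay centre is (0.528, 0.292) with yaw 0.266. The predicted outlines land on both blocks. Now I'll lift the roller and measure it in the hand.

Call:
apply_moves([
  {"translation":[0,0,-0.5],"twist":0,"hand":0},
  {"translation":[0,0,-0.5],"twist":0,"hand":0},
  {"translation":[0,0,-0.5],"twist":0,"hand":0},
  {"translation":[0,0,-0.5],"twist":0,"hand":0},
  {"translation":[0,0,0],"twist":0,"hand":0},
])

```text
time: 12.65
tool_pos: [0.4964, -0.3494, 0.2509]
tool_rot: [0.007, 0.993, 0.121, 0.006]
contact_force: [1.5, -1.2, -3.5]
gripper_width: 0.451
grasp_force: 63.9
```

```bash
python3 - <<'E'
from h import *
np.set_printoptions(precision=4,suppress=True)
s=state();im,c=snap('wrist','w6.png');print(s['tool_pos'],yaw(s),s['gripper_width'],s['contact_force'])
r=Rt(s);T=np.array(s['tool_pos'])
L=lambda p: proj(c,(r@np.array(p)+T)[None])[0]
a=np.arange(0,6.28,.2)
v=im.copy()
for o in(-.0015,):
    for x,rad,col in((.088+o,.002,(255,0,255)),(.065+o,.016,(255,0,0)),(.061+o,.020,(0,0,255))):
        p=np.array([L([x,rad*np.cos(t),.007+rad*np.sin(t)]) for t in a]).round().astype(np.int32); cv2.polylines(v,[p],True,col,1)
u=L([.03,0,0]);x0,y0=200,100
cv2.imwrite('pics/w6b.png',cv2.resize(v[100:350,200:440],None,fx=2.4,fy=2.4)[:,:,::-1])
E
```

```text
[ 0.4964 -0.3494  0.2509] 0.24201401697619151 0.45068653991513247 [ 1.4549 -1.2126 -3.4704]
```

View pics/w6b.png

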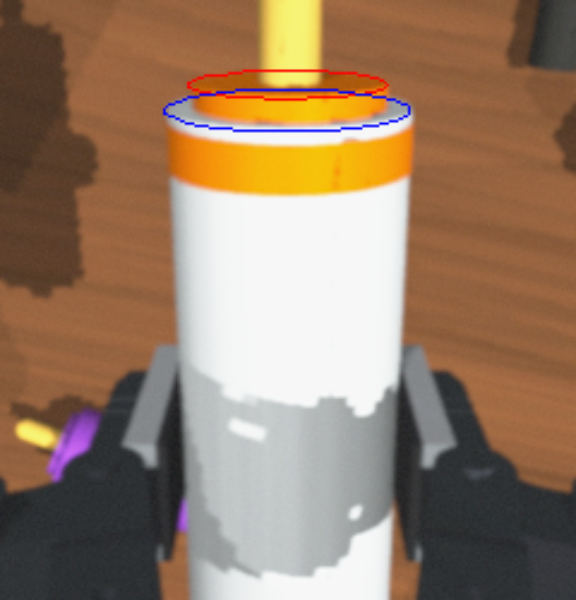

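The cap outline sits about 3 px lower than predicted, so the roller centre is about 3 mm behind the TCP. It is level and centred sideways, and close enough. Next I'll carry it over to the bay.

Call:
apply_moves([
  {"translation":[0.12,-0.465,0],"twist":0,"hand":0},
  {"translation":[0.12,-0.465,0],"twist":0,"hand":0},
  {"translation":[0.12,-0.465,0],"twist":0,"hand":0},
  {"translation":[0.12,-0.465,0],"twist":0,"hand":0},
  {"translation":[0.12,-0.465,0],"twist":0,"hand":0},
  {"translation":[0.12,-0.465,0],"twist":0,"hand":0},
  {"translation":[0.12,-0.465,0],"twist":0,"hand":0},
  {"translation":[0.12,-0.465,0],"twist":0,"hand":0},
])

```text
time: 13.5
tool_pos: [0.4953, 0.0395, 0.2367]
tool_rot: [-0.0, 0.993, 0.12, -0.003]
contact_force: [1.3, 0.4, -4.8]
gripper_width: 0.447
grasp_force: 63.7
```

Call:
apply_moves([
  {"translation":[0.12,-0.465,0],"twist":0,"hand":0},
  {"translation":[0.12,-0.465,0],"twist":0,"hand":0},
  {"translation":[0.12,-0.465,0],"twist":0,"hand":0},
  {"translation":[0.12,-0.465,0],"twist":0,"hand":0},
  {"translation":[0.12,-0.465,0],"twist":0,"hand":0},
  {"translation":[0.11,-0.465,0],"twist":0,"hand":0},
  {"translation":[0,0,0],"twist":1,"hand":0},
  {"translation":[0,0,0],"twist":1,"hand":0},
])

```text
time: 14.3
tool_pos: [0.4974, 0.3263, 0.2359]
tool_rot: [0.002, 1.0, 0.02, -0.003]
contact_force: [0.1, 0.5, -5.0]
gripper_width: 0.448
grasp_force: 64.1
```

Call:
apply_moves([
  {"translation":[0,0,0.2],"twist":1,"hand":0},
  {"translation":[0,0,0.2],"twist":0.76,"hand":0},
  {"translation":[0,0,0.2],"twist":0,"hand":0},
  {"translation":[0,0,0.2],"twist":0,"hand":0},
  {"translation":[0,0,0],"twist":0,"hand":0},
  {"translation":[0,0,0],"twist":0,"hand":0},
])

```text
time: 14.9
tool_pos: [0.498, 0.3247, 0.1577]
tool_rot: [0.001, 0.998, -0.067, -0.002]
contact_force: [0.0, -0.2, -3.8]
gripper_width: 0.447
grasp_force: 63.9
```

```bash
cat > tip.py <<'E'
from h import *
np.set_printoptions(precision=4,suppress=True)
b=np.array([.9648,.263]);n=np.array([-.263,.9648]);BAY=np.array([.528,.292])
def report(fn):
    s=state();im,c=snap('wrist',fn);r=Rt(s);T=np.array(s['tool_pos'])
    print(T,yaw(s),s['tool_rot'],s['gripper_width'],s['contact_force'])
    v=im.copy();a=np.arange(0,6.28,.2);o=-.003
    for x,rad,col in((.088+o,.002,(255,0,255)),(.065+o,.016,(255,0,0)),(.061+o,.02,(0,0,255))):
        p=proj(c,np.array([r@np.array([x,rad*np.cos(t),.007+rad*np.sin(t)])+T for t in a])).round().astype(np.int32);cv2.polylines(v,[p],True,col,1)
    for sx in(1,-1):
        q=place(np.array([[sx*.08+i*.008,j*.025,.074] for i,j in((-1,-1),(1,-1),(1,1),(-1,1))]),[*BAY,.266]);cv2.polylines(v,[proj(c,q).round().astype(np.int32)],True,(255,0,0),1)
    q=place(np.array([[.072,.0075*np.cos(t),.06+.0075*np.sin(t)] for t in a]),[*BAY,.266]);cv2.polylines(v,[proj(c,q).round().astype(np.int32)],True,(0,255,255),1)
    cv2.imwrite('pics/'+fn,v[:,:,::-1])
    for nm,x in(('sprung',.085),('plain',-.074)):
        w=(r@np.array([x,0,.007])+T); d=w[:2]-BAY; print(nm,'bay',d@b,d@n,w[2]-.010)
E
python3 - <<'E'
from tip import *
report('w7.png')
print(delta(.5014,.3239,.067,-.134))
E
```

```text
[0.498  0.3247 0.1577] -0.13416738037173262 [ 0.0012  0.9977 -0.067  -0.0021] 0.44686937470606664 [ 0.0087 -0.2142 -3.8318]
sprung bay 0.057945255607313104 0.006303326989143171 0.14039797244545865
plain bay -0.08848446039386024 0.06826402612404943 0.14104084914164705
(array([0.0258, 0.0088, 0.9251]), np.float64(-0.0023430252549161423))
```

View pics/w7.png

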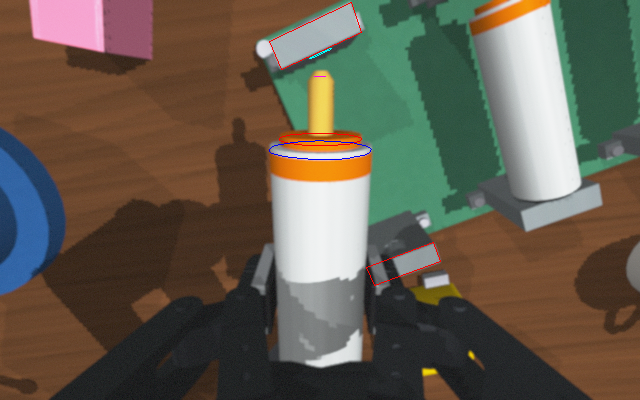

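The overlays match. The block tops sit on their outlines, the predicted tip (320,76) is within about 2 mm of the real one (320,71), and the socket ring lies dead ahead. I'll lower to axle height.

Call:
apply_moves([
  {"translation":[0.02,0.01,0.3],"twist":0,"hand":0},
  {"translation":[0,0,0.3],"twist":0,"hand":0},
  {"translation":[0,0,0.3],"twist":0,"hand":0},
  {"translation":[0,0,0],"twist":0,"hand":0},
  {"translation":[0,0,0],"twist":0,"hand":0},
])

```text
time: 15.45
tool_pos: [0.5018, 0.3243, 0.0712]
tool_rot: [-0.0, 0.998, -0.067, 0.0]
contact_force: [0.6, -0.1, -3.7]
gripper_width: 0.445
grasp_force: 63.8
```

```bash
python3 - <<'E'
from tip import *
report('w8.png')
s=state()
# plan: waypoints in world, rows in tool axes
S=BAY+.072*b; B0=BAY+.079*b
pos=np.array(s['tool_pos'])[:2]; yw=yaw(s)
W=[('mouth',S-.085*np.array([np.cos(-.134),np.sin(-.134)]),-.134),('in',B0-.001*b-.085*np.array([np.cos(-.134),np.sin(-.134)]),-.134)]
for ph,cc in((.4,.004),(.3,.006),(.2,.008),(.1,.010),(0,.012)):
    a=.266-ph;W.append(('phi%.1f'%ph,B0-(.085-cc)*np.array([np.cos(a),np.sin(a)]),a))
for nm,p,a in W:
    x=np.array([np.cos(yw),np.sin(yw)]);y=np.array([np.sin(yw),-np.cos(yw)]);d=p-pos
    print(nm,p,np.round([d@x*10,d@y*10,-(a-yw)*10],3)); pos,yw=p,a
E
```

```text
[0.5018 0.3243 0.0712] -0.1342021345816184 [-0.0001  0.9977 -0.0671  0.0003] 0.44512771195898015 [ 0.5881 -0.132  -3.6775]
sprung bay 0.0615165181447604 0.004953805791689585 0.054292678201460075
plain bay -0.08491222206599525 0.06692009231905117 0.05421123198225602
mouth [0.5132 0.3223] [ 0.107  0.011 -0.002]
in [0.519  0.3239] [ 0.055 -0.023 -0.   ]
phi0.4 [0.5239 0.3236] [ 0.049 -0.004 -0.   ]
phi0.3 [0.5253 0.3155] [ 0.024  0.079 -1.   ]
phi0.2 [0.5274 0.3077] [ 0.024  0.077 -1.   ]
phi0.1 [0.5303 0.3004] [ 0.024  0.075 -1.   ]
phi0.0 [0.5338 0.2936] [ 0.024  0.073 -1.   ]
```

View pics/w8.png

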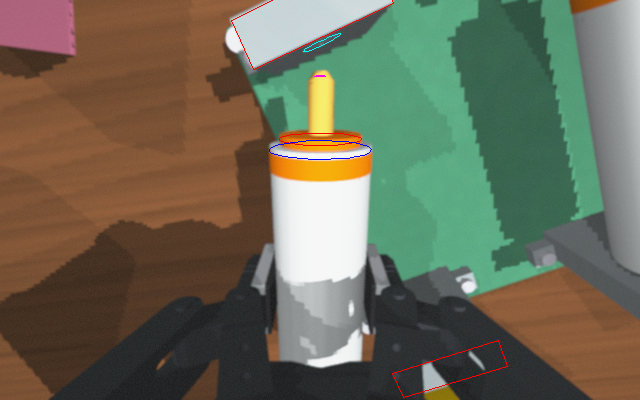

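The tip at (320,72) points at the socket ring (322,42), and the block outline fits. I'll drop 4 mm and enter the socket.

Call:
apply_moves([
  {"translation":[0,0.01,0.04],"twist":0,"hand":0},
  {"translation":[0.05,0,0],"twist":0,"hand":0},
  {"translation":[0.05,0,0],"twist":0,"hand":0},
  {"translation":[0.03,-0.01,0],"twist":0,"hand":0},
  {"translation":[0.03,-0.01,0],"twist":0,"hand":0},
  {"translation":[0,0,0],"twist":0,"hand":0},
])

```text
time: 16.1
tool_pos: [0.5178, 0.323, 0.0664]
tool_rot: [-0.0, 0.998, -0.067, 0.0]
contact_force: [0.3, 0.7, -5.0]
gripper_width: 0.445
grasp_force: 63.9
```

```bash
python3 - <<'E'
from tip import *
report('w9.png')
E
```

```text
[0.5178 0.323  0.0664] -0.13444959275469726 [-0.      0.9977 -0.0672  0.    ] 0.4450870043187415 [ 0.3263  0.6546 -4.9741]
sprung bay 0.07661958610942579 -0.0005314853345433689 0.04937483033316514
plain bay -0.06979383452844018 0.061471042318886386 0.049365833424637115
```

The tip is 4.6 mm into the socket with no reaction force. Next I'll press in and swing the plain end round.

Call:
apply_moves([
  {"translation":[0.03,-0.005,0],"twist":0,"hand":0},
  {"translation":[0.03,-0.005,0],"twist":0,"hand":0},
  {"translation":[0.012,0.04,0],"twist":-0.5,"hand":0},
  {"translation":[0.012,0.04,0],"twist":-0.5,"hand":0},
  {"translation":[0.012,0.04,0],"twist":-0.5,"hand":0},
  {"translation":[0.012,0.04,0],"twist":-0.5,"hand":0},
  {"translation":[0,0,0],"twist":0,"hand":0},
  {"translation":[0,0,0],"twist":0,"hand":0},
])

```text
time: 16.95
tool_pos: [0.5251, 0.3065, 0.0652]
tool_rot: [0.001, 0.999, 0.033, -0.003]
contact_force: [-8.3, -1.2, -2.2]
gripper_width: 0.449
grasp_force: 64.3
```

```bash
python3 - <<'E'
from tip import *
report('w10.png')
print(delta(.5338,.2936,.067,.266))
E
```

```text
[0.5251 0.3065 0.0652] 0.06588642224308379 [ 0.0007  0.9995  0.0329 -0.0029] 0.4491654479813209 [-8.3146 -1.2087 -2.1911]
sprung bay 0.0842390543584625 -0.0021568700312592174 0.047745283192371486
plain bay -0.07158173616546563 0.02946896416995606 0.04868926605815669
(array([ 0.0786,  0.1345, -0.0176]), np.float64(-2.0003954676478974))
```

View pics/w10.png

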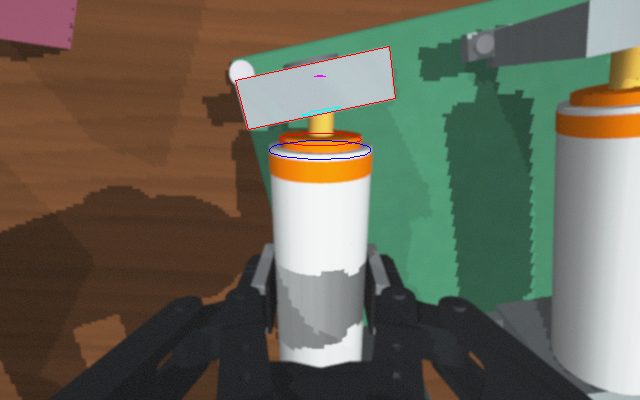

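The force of 8.3 N shows the spring is about 8 mm in, with the tip held in the socket (cap (320,140), block face (320,112)). I'll push a little further, then finish the turn.

Call:
apply_moves([
  {"translation":[0.05,0,-0.015],"twist":0,"hand":0},
  {"translation":[0.012,0.04,0],"twist":-0.5,"hand":0},
  {"translation":[0.012,0.04,0],"twist":-0.5,"hand":0},
  {"translation":[0.012,0.035,0],"twist":-0.5,"hand":0},
  {"translation":[0.01,0.035,0],"twist":-0.5,"hand":0},
  {"translation":[0,0,0],"twist":0,"hand":0},
  {"translation":[0,0,0],"twist":0,"hand":0},
])

```text
time: 17.7
tool_pos: [0.535, 0.2926, 0.0658]
tool_rot: [0.0, 0.991, 0.133, -0.005]
contact_force: [-11.0, -0.1, -2.5]
gripper_width: 0.449
grasp_force: 64.3
```

```bash
python3 - <<'E'
from tip import *
report('w11.png')
print(delta(.5338,.2936,.067,.266))
E
```

```text
[0.535  0.2926 0.0658] 0.2666756936611095 [ 0.0005  0.9911  0.1329 -0.0051] 0.44935937204126686 [-10.9785  -0.0777  -2.4791]
sprung bay 0.09180478598055927 -0.0012278743749323405 0.04792116392622623
plain bay -0.06718751539337389 -0.001314752886997455 0.04954713868877857
(array([-0.0087, -0.0128, -0.0122]), np.float64(0.007409196336944923))
```

Call:
apply_moves([
  {"translation":[-0.03,-0.012,-0.005],"twist":0,"hand":0},
  {"translation":[-0.03,0,0],"twist":0,"hand":0},
  {"translation":[-0.03,0,0],"twist":0,"hand":0},
  {"translation":[-0.02,0,0],"twist":0,"hand":0},
  {"translation":[0,0,0],"twist":0,"hand":0},
  {"translation":[0,0,0],"twist":0,"hand":0},
])

```text
time: 18.35
tool_pos: [0.5254, 0.2904, 0.0666]
tool_rot: [0.001, 0.991, 0.133, -0.003]
contact_force: [-6.2, -1.5, -3.6]
gripper_width: 0.445
grasp_force: 64.2
```

```bash
python3 - <<'E'
from tip import *
report('w12.png')
E
```

```text
[0.5254 0.2904 0.0666] 0.2659962130517838 [ 0.0009  0.9912  0.1326 -0.0034] 0.4452925676991755 [-6.2125 -1.5129 -3.5678]
sprung bay 0.08203469738026821 -0.0008773671194477087 0.04901966975220661
plain bay -0.07696207925535685 -0.0008562128414986352 0.050127740754440146
```

The spring is at about 3.8 mm and the plain stub is about 5 mm into its socket. I'll go the last 2 mm, release, and back off upwards.

Call:
apply_moves([
  {"translation":[-0.02,-0.005,0],"twist":0,"hand":0},
  {"translation":[0,0,0],"twist":0,"hand":0},
  {"translation":[0,0,0],"twist":0,"hand":0.75},
  {"translation":[0,0,0],"twist":0,"hand":0.75},
  {"translation":[0,0,0],"twist":0,"hand":0.75},
  {"translation":[0,0,0],"twist":0,"hand":0.75},
])

```text
time: 19.0
tool_pos: [0.527, 0.2917, 0.0695]
tool_rot: [-0.0, 0.991, 0.133, 0.001]
contact_force: [0.2, -0.1, 0.1]
gripper_width: 0.746
grasp_force: 0.0
```

Call:
apply_moves([
  {"translation":[0,0,-0.3],"twist":0,"hand":0.75},
  {"translation":[0,0,-0.4],"twist":0,"hand":0.75},
  {"translation":[0,0,-0.4],"twist":0,"hand":0.75},
  {"translation":[-0.4,0,-0.2],"twist":0,"hand":0.75},
  {"translation":[-0.1,0,0],"twist":0,"hand":0.75},
  {"translation":[0,0,0],"twist":0,"hand":0.75},
])

```text
time: 19.6
tool_pos: [0.4771, 0.2782, 0.1989]
tool_rot: [-0.0, 0.991, 0.133, 0.001]
contact_force: [0.5, 0.6, -1.2]
gripper_width: 0.748
grasp_force: 0.0
```

```bash
python3 - <<'E'
from tip import *
s=state();im,c=snap('wrist');print(s['tool_pos'],s['contact_force'],s['gripper_width'],s['time'])
v=im.copy();a=np.arange(0,6.28,.1)
off=.001 # ideal centre: cap at plain face -> x=-.007
for x,rad,col in((-.007+.061,.02,(0,0,255)),(-.007+.065,.016,(255,0,0)),(-.068,.02,(0,0,255)),(.072,.0075,(0,255,255))):
    q=place(np.array([[x,rad*np.cos(t),.06+rad*np.sin(t)] for t in a]),[*BAY,.266]);cv2.polylines(v,[proj(c,q).round().astype(np.int32)],True,col,1)
cv2.imwrite('pics/w13.png',v[:,:,::-1])
E
```

```text
[0.4771 0.2782 0.1989] [ 0.4795  0.6361 -1.1533] 0.7484399592951809 19.6
```

View pics/w13.png

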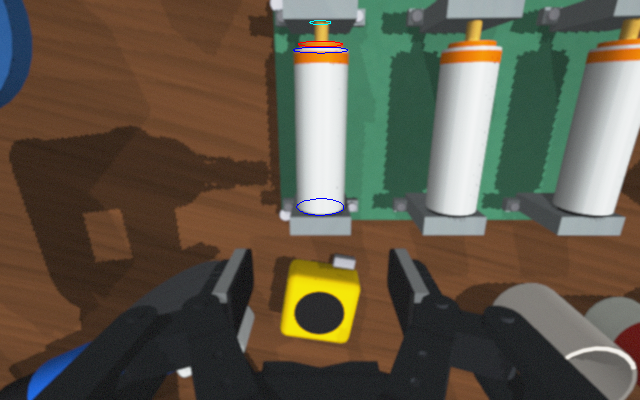

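The roller sits like its neighbours: its end outlines match at (320,48) and (320,206), and the brass axle goes into the socket at (320,22). The gripper is clear, so I'm handing in.

```bash
python3 -c "
from plant import job_done;print(job_done())"
```

```text
the job is handed in; nothing more can be done
None
```

The offcut is in the scrap crate and the spare roller is fitted in the empty bay, orange-ringed end on the same side as its neighbours. The last picture showed both axle ends in their sockets. I handed the job in at about 20 s; it returned no verdict.

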